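# Let the used vials into the bench bin and ease its lid shut

### The job

Two used sample vials wait on the chute of the bench bin, held back by its closed lid. Press the bin's lever all the way down so that the lid swings fully open and both vials roll in, then ease the lever back up slowly so that the lid comes down shut without slamming, and take the hand away. Work only by pressing the lever: grasp nothing, do not touch the vials or the lid, and leave the other things on the bench alone.

Things in the scene. Friction and masses are not known exactly. Their poses are not given: they have to be found in the camera images.
- bin: White plastic box fixed to the bench, 180 (x) by 160 (y) by 130 mm tall, walls 4 mm. Origin: centre of its underside. Its -x is the front, where the lever sticks out towards the robot; yaw up to 0.5 rad either way. On its +y side a steel chute, 74 mm wide, rises outwards at 15 degrees to y = 200, z = 145 mm; it feeds through a notch in the wall. Grey link cover on the -y side (to y = -98 mm).
- bin_in (a point): Centre of the bin's inner floor, 6 mm above the bench; axes as the bin's.
- lid_front (a point): Grey plastic lid, 192 x 168 x 6 mm, about 0.3 kg, 133 mm above the bench when shut, hinged along the bin's far (+x) top edge; a flap in the notch on the +y side holds the vials back. The point is the middle of its front edge, on top, 188 mm in front of the hinge line. The lid is not to be touched.
- lid (a joint): Angle of the lid: 0 shut, grows as its front edge rises, 1.14 rad fully open. Linked rigidly to the lever: lid angle = 2.6 x lever angle. Lightly damped: the lid falls shut by its own weight and slams if the lever is let go or slips, well over 2 rad/s; under 2 rad/s is no slam (pad rising at under about 80 mm/s, at its fastest).
- lever (a joint): Angle of the lever: 0 up (lid shut), 0.44 rad fully down against its stop (lid fully open). Hinge axis along the bin's y, 104 mm in front of the bin's centre and 75 mm above the bench. It takes about 5 to 8 N on the pad to press, less when farther down, and returns by the lid's weight.
- lever_pad (a point): Centre of the top face of the lever's flat steel pad (45 mm along the lever, 70 mm across, 8 mm thick), 110 mm out from the lever's hinge. The lever slopes up outwards by 0.2 rad at rest, down outwards by 0.24 rad when pressed; this point is 101 mm above the bench at rest and sinks 48 mm. Only the bench is under the pad; press it from straight above.
- vial_a: Capped glass vial, 27 mm diameter, 58 mm long, 22 g, lying across the chute (its axis is its own x) against the lid's flap. Origin at its centre. Rolls in when the lid has risen about 0.4 rad. Not to be touched.
- vial_b: A second such vial, lying just above the first on the chute, which follows it into the bin.
- dish: Shut clear petri dish, 90 mm diameter, 16 mm high, a bystander on the bench near the bin; origin under its centre.
- flask: Small glass bottle with a screw cap, 42 mm diameter, 80 mm tall, a bystander on the bench near the bin; origin under its centre.
- tape: Roll of paper tape lying flat, 90 mm diameter, 25 mm high, a bystander on the bench near the bin; origin under its centre.
Things that resemble listed ones, but are neither listed nor needed, are in the scene too. What is shaped like the vial_b but blue or purple is not meant.

How it is judged:
By the outcome, as a careful person would: the job done as asked, in the order asked, and still so for the second after the job is handed in, with the robot touching nothing.
It also fails if it takes over 48 s, if anything falls off the work surface, if the arm or the gripper's body presses on something with over 40 N, if the wrist force passes 120 N, or if a joint passes its speed limit or range.

### The arm

A 6-joint arm with a two-finger parallel gripper is mounted at the origin on the work surface. World frame = base frame: x ahead of the robot, y to its left, z up, the work surface at z = 0. Lengths are in m, angles in rad, forces in N, time in s.
With the tool pointing down it reaches from about 0.325 to 0.9 m from the base axis. Payload 6.1 kg.
Tool frame: the origin (TCP) lies midway between the tips of the shut fingers; the grasp point (between the pads) lies 19 mm behind it; x points along the fingers, y is the direction in which the jaws open and shut, and the axes are right-handed (so a half turn about x gives the same grasp; the last joint's range is limited). The gripper opens to 85 mm and grips with 20 to 120 N. Pads are 22 mm wide; open, the fingers measure 114 mm over their backs; the gripper's body (76 mm by 85 mm) begins 54 mm behind the grasp point. The pads swing forward as they close: fully open they stand 13 mm farther back than shut.
Start: joints at [-1.285, 0.22, 1.526, -0, 1.395, -0.126], TCP at [0.25, -0.573, 0.21] pointing down, gripper open.
Joint ranges: [-2.98, 2.98], [-0.91, 2.08], [0.09, 2.57], [-1.24, 4.39], [0.2, 2.65], [-2.68, 2.68]. Speed limits (rad/s): [2.57, 2.57, 3.01, 3.14, 3.14, 3.14].

### API

Orientations are given as [roll, pitch, yaw] about the fixed x, y, z axes, in that order (R = Rz(yaw) Ry(pitch) Rx(roll)).
In Python, from plant import movep, move_l, set_joints, gripper_to, hold, inverse_kinematics, observe, get_image, get_calibration, Unreachable, job_done gives the robot as it stands. Calls block until the motion is done:
- movep(position, orientation): joint-space move of the TCP to a pose.
- move_l(position, feed=0.15, rotation=None, max_force=None): straight line of the TCP; rotation=None keeps the orientation; feed is the mean speed in m/s. With max_force (N) it stops when the force on the tool has changed by that much, and returns True; else False.
- set_joints(angles): joint-space move.
- gripper_to(opening, f_grip=None): finger opening in m; f_grip is the grip in N (None keeps the last); returns when the fingers have stopped.
- hold(seconds).
- inverse_kinematics(position, orientation): joint angles nearest the present ones, or None.
- observe(): the state.
- get_image(name): name is "scene" or "side" or "wrist"; returns (picture, depth): 480x640x3 uint8, red, green, blue; 480x640 float32, m along the optical axis (not along the pixel's ray), 0 where there is no reading.
- get_calibration(name): a dict with "intrinsics" (3x3 intrinsics, pixels), "dist_coeffs" ([k1, k2, p1, p2, k3] as OpenCV has them; the pictures are not rectified), "world_from_camera" (4x4, takes a point from camera to world coordinates). Camera axes: x right, y down, z forward; pixel columns grow to the right and rows downward; lengths in m; the calibration is good to about 2 mm. A picture is of the moment at which its call begins: read the wrist's pose just before it. get_calibration takes no time and is no camera call; for the wrist camera it gives the pose at the moment of the call.
A pose or a line that the arm cannot do raises Unreachable and nothing moves.
- job_done(): hands the job in, once; it reports no verdict.
The state is a dict: "time_s": time; "q": joint angles; "joint_velocities": joint speeds; "joint_torque": joint torques, N m; "eef_pos": TCP position; "tcp_rot": TCP orientation; "ft_force": force on the tool from outside, world axes, zero at the start; "torque": the same for the moment, N m; "opening": finger opening in m.
Only numpy, scipy, OpenCV 4.12 (cv2) and the standard library are available. Lean on these libraries where they do the work, as an engineer would, in place of code of your own. Each camera call takes 0.05 s, during which the arm holds its last target. There are 200 camera calls.

## Working session

There is one attempt and no reset: what is moved stays moved. The work goes in short steps, each a Python script; the robot and the scene stay as the last script left them, time stands still between calls to the robot, and variables do not carry over. Pictures are saved under pics/ and viewed, about 8 in all and at most 12, crops included, and the job is handed in when it is done.

```bash
mkdir -p pics
cat > h.py <<'E'
import numpy as np, cv2
from plant import *
def cloud(name):
    c=get_calibration(name); im,d=get_image(name)
    K=np.array(c["intrinsics"]);D=np.array(c["dist_coeffs"]);T=np.array(c["world_from_camera"])
    v,u=np.mgrid[0:480,0:640]
    n=cv2.undistortPoints(np.stack([u,v],-1).reshape(-1,1,2).astype(np.float64),K,D).reshape(480,640,2)
    P=np.dstack([n*d[...,None],d]).astype(float)@T[:3,:3].T+T[:3,3]
    P[d<=0]=np.nan
    return im,P
E
python3 - <<'E'
from h import *
for n in("scene","side"):
    im,P=cloud(n); cv2.imwrite(f"pics/{n}0.png",im[...,::-1]); np.save(f"pics/{n}0.npy",P)
    print(n,np.array(get_calibration(n)["world_from_camera"]).round(2).tolist())
o=observe();print(o["time_s"],o["tcp_rot"],o["ft_force"])
E
```

```text
scene [[-0.48, 0.74, -0.47, 1.03], [0.88, 0.41, -0.26, 0.27], [-0.0, -0.53, -0.85, 0.87], [0.0, 0.0, 0.0, 1.0]]
side [[-1.0, -0.04, 0.04, 0.58], [-0.06, 0.59, -0.81, 0.68], [0.01, -0.81, -0.59, 0.55], [0.0, 0.0, 0.0, 1.0]]
0.1 [-1.70609957  1.56902871  1.84732594] [-0.06712836 -0.1823569  -0.73200924]
```

View pics/scene0.png

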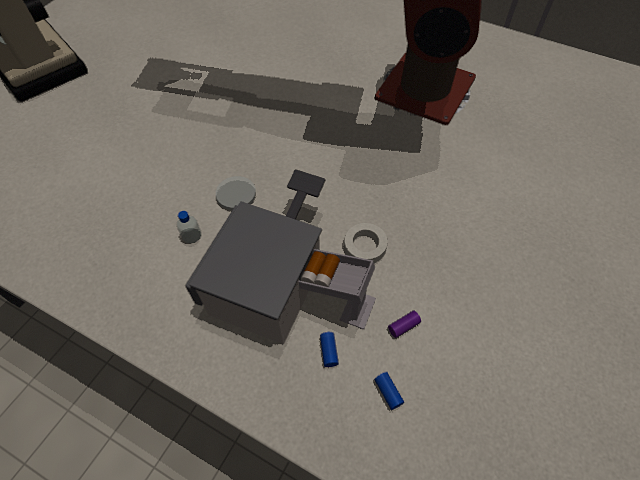

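View pics/side0.png

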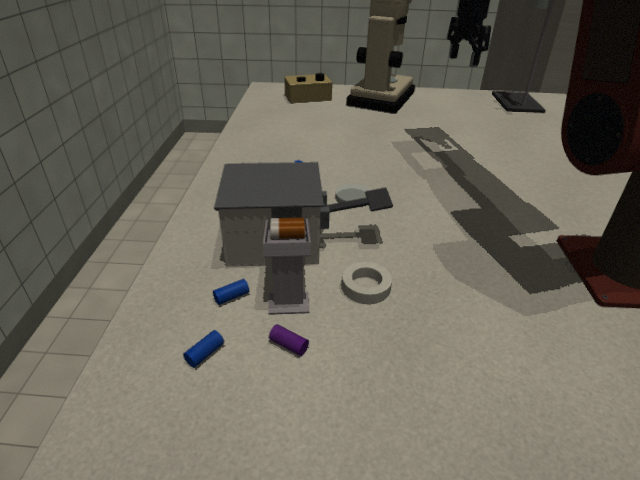

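Both views show the closed lid (scene about 258,258), the lever pad (scene 306,184; side 380,199) and two orange vials on the chute (scene 313/328,266). Dish, flask and tape stand to the sides. Next I fit the lid and pad in the depth data.

Run:
```python
from h import *
for n,lp,pp in(("scene",(258,258),(306,184)),("side",(272,185),(380,199))):
    P=np.load(f"pics/{n}0.npy")
    for nm,(u,v) in(("lid",lp),("pad",pp)):
        c=np.nanmedian(P[v-2:v+3,u-2:u+3].reshape(-1,3),0)
        r=.15 if nm=="lid" else .06
        m=(np.linalg.norm(P[...,:2]-c[:2],axis=-1)<r)&(abs(P[...,2]-c[2])<(.006 if nm=="lid" else .014))
        _,l=cv2.connectedComponents(m.astype(np.uint8)); Q=P[l==l[v,u]]
        R=cv2.minAreaRect((Q[:,:2]*1000).astype(np.float32))
        A=np.c_[Q[:,:2],np.ones(len(Q))]; s=np.linalg.lstsq(A,Q[:,2],rcond=None)[0]
        print(n,nm,c.round(4),len(Q),"med",np.median(Q,0).round(4),R,"slope",s[:2].round(3))
    for k,(u,v) in ({"dish":(236,193),"flaskcap":(184,216),"tape":(365,230)} if n=="scene" else {}).items(): print(k,P[v,u].round(3))
```

```text
scene lid [ 0.7113 -0.0442  0.1381] 9095 med [ 0.7159 -0.045   0.1381] ((706.8069458007812, -49.08959197998047), (194.6802978515625, 169.35369873046875), 6.560039043426514) slope [-0.  0.]
scene pad [ 0.5001 -0.0708  0.0989] 858 med [ 0.5043 -0.0698  0.0982] ((516.6716918945312, -69.90350341796875), (85.4277572631836, 69.61302947998047), 8.347258567810059) slope [-0.211 -0.032]
dish [ 0.54  -0.233  0.013]
flaskcap [ 0.676 -0.252  0.081]
tape [0.493 0.066 0.017]
side lid [ 0.6997 -0.0375  0.1414] 4563 med [ 0.704  -0.0356  0.1411] ((705.0421142578125, -49.928314208984375), (190.4670867919922, 170.8627471923828), 6.821950435638428) slope [ 0.002 -0.005]
side pad [ 0.4925 -0.0662  0.1031] 612 med [ 0.5015 -0.0679  0.1012] ((512.4833374023438, -72.99891662597656), (80.92723846435547, 71.34375762939453), 3.5662314891815186) slope [-0.211 -0.055]
```

Run:
```python
from h import *
p=[0.498,-0.072]
gripper_to(0.0)
c=[[0,np.pi/2,0.117+k*np.pi] for k in(0,1)]
q0=np.array(observe()["q"])
qs=[inverse_kinematics(p+[.2],r) for r in c]
print([None if q is None else np.round(q,2).tolist() for q in qs])
k=min((i for i in(0,1) if qs[i] is not None),key=lambda i:abs(qs[i]-q0).max())
movep(p+[.2],c[k]); move_l(p+[.125],feed=.1); hold(.2)
o=observe();print(k,o["time_s"],o["eef_pos"],o["ft_force"],o["opening"])
a=get_image("scene")[0][130:370,140:460];b=get_image("side")[0][90:330,170:490]
cv2.imwrite("pics/above.png",cv2.resize(np.vstack([a,b])[...,::-1],None,fx=1.25,fy=1.25))
```

```text
[[-0.3, -0.07, 1.85, 0.0, 1.36, -1.99], [-0.3, -0.07, 1.85, -0.0, 1.36, 1.15]]
1 3.9833 [ 0.49856865 -0.07215389  0.12580052] [0.06705426 0.06412608 0.48941316] 0.0002817859925522926
```

View pics/above.png

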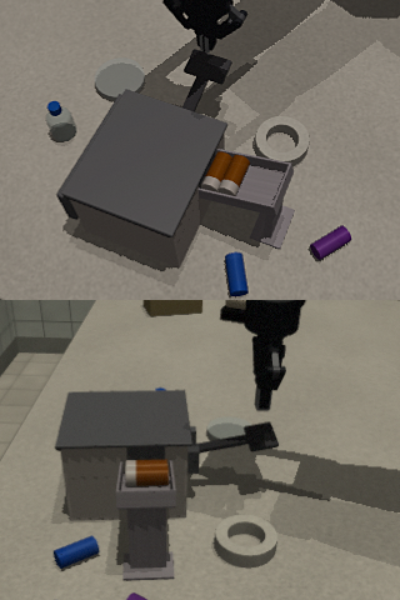

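The shut fingertips (crop 205,45 and 263,405) hang centred above the pad, clear of everything. I press next.

Run:
```python
from h import *
p=[0.498,-0.072]
def s(t): o=observe();print(t,round(o["time_s"],2),o["eef_pos"].round(4),np.round(o["ft_force"],1))
print(move_l(p+[.095],feed=.03));s("touch")
for z in(.08,.062): move_l(p+[z],feed=.03);s("down")
print(move_l(p+[.042],feed=.015,max_force=20));s("stop")
hold(1.5);s("held")
a=get_image("scene")[0][130:370,140:460];b=get_image("side")[0][90:330,170:490]
cv2.imwrite("pics/open.png",cv2.resize(np.vstack([a,b])[...,::-1],None,fx=1.25,fy=1.25))
```

```text
False
touch 5.23 [ 0.4982 -0.0721  0.0953] [-0.6 -1.   0.7]
down 5.88 [ 0.4979 -0.072   0.0802] [-2.   0.4  2.9]
down 6.63 [ 0.4978 -0.0722  0.0622] [-3.3 -1.1  5.4]
False
stop 8.12 [ 0.4984 -0.0721  0.0422] [-0.3 -1.1  2.7]
held 9.62 [ 0.498 -0.072  0.042] [ 1.6 -1.3  3.5]
```

View pics/open.png

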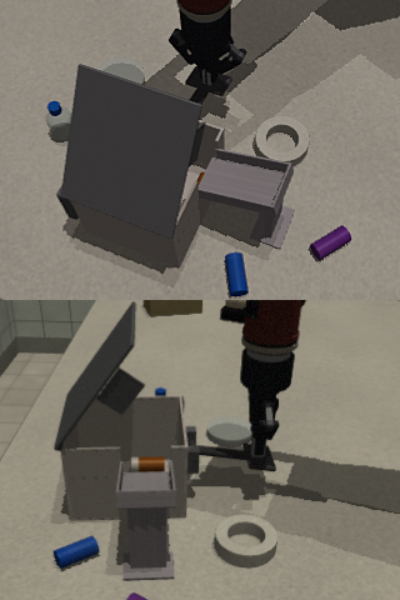

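Lid is well open and no stop force has been felt yet. An orange vial still shows at the notch (crop 150,464). I keep pressing, guarded by force.

Run:
```python
from h import *
p=[0.498,-0.072]
def s(t): o=observe();print(t,round(o["time_s"],2),o["eef_pos"].round(4),np.round(o["ft_force"],1))
for z in (.038,.034,.03,.026):
    r=move_l(p+[z],feed=.015,max_force=20);s(r)
    if r or observe()["ft_force"][2]>15: break
hold(1.);s("held")
im,P=cloud("scene"); np.save("pics/open2.npy",P)
b,P2=cloud("side"); np.save("pics/open2s.npy",P2)
cv2.imwrite("pics/open2.png",cv2.resize(np.vstack([im[170:320,180:380],b[150:300,200:400]])[...,::-1],None,fx=2,fy=2,interpolation=cv2.INTER_CUBIC))
```

```text
False 10.13 [ 0.4973 -0.0718  0.0375] [0.3 0.4 2.5]
False 10.55 [ 0.4978 -0.0718  0.0337] [1.  0.8 2.3]
True 10.79 [ 0.498  -0.0718  0.0334] [-4.6  1.4  8.8]
held 11.79 [ 0.498  -0.0718  0.0334] [-2.9  1.3  9.3]
```

View pics/open2.png

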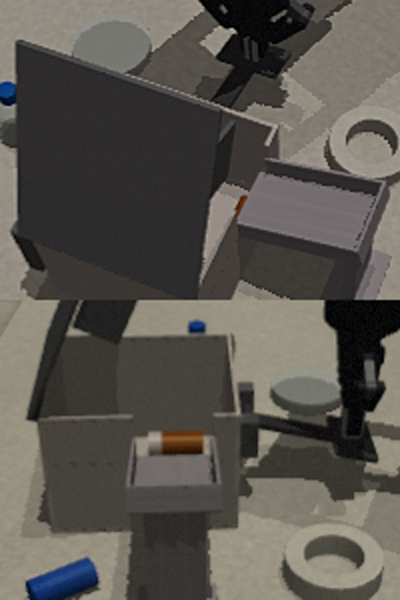

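The lid is near vertical and the pad low. The orange vial shows at side pixel (291,221), so I check its height and the lid's tilt from depth.

Run:
```python
from h import *
def fit(Q):
    for _ in range(5):
        c=np.median(Q,0);c=Q.mean(0);n=np.linalg.svd(Q-c,full_matrices=False)[2][2];Q=Q[abs((Q-c)@n)<.006]
    return n*np.sign(n[2]),c,len(Q)
P=np.load("pics/open2.npy");S=np.load("pics/open2s.npy")
n,c,k=fit(P[210:300,195:275].reshape(-1,3)); print("lid tilt",np.arccos(n[2]),n,c,k)
n,c,k=fit(P[192:202,292:312].reshape(-1,3)); print("pad scene",n,c,np.arccos(n[2]),k)
n,c,k=fit(S[213:223,372:384].reshape(-1,3)); print("pad side",n,c,np.arccos(n[2]),k)
B=np.array([.708,-.049]);R=np.array([[np.cos(.117),-np.sin(.117)],[np.sin(.117),np.cos(.117)]])
for n,A,uvs in(("side",S,[(282,221),(291,219),(291,222),(291,225)]),("scene",P,[(299,273),(300,271)])):
    for u,v in uvs: q=A[v,u];print(n,u,v,q.round(4),"bin",((q[:2]-B)@R).round(4))
```

```text
Traceback (most recent call last):
numpy.linalg.LinAlgError: SVD did not converge
```

Run:
```python
from h import *
def fit(Q):
    Q=Q[np.isfinite(Q).all(1)]
    for t in(.03,.015,.008,.006,.005):
        c=Q.mean(0);n=np.linalg.svd(Q-c,full_matrices=False)[2][2];Q=Q[abs((Q-c)@n)<t]
    n=n*np.sign(n[2]);return n.round(3),c.round(4),len(Q),"tilt",np.arccos(n[2]).round(3)
P=np.load("pics/open2.npy");S=np.load("pics/open2s.npy")
print("lid",fit(P[210:300,195:275].reshape(-1,3)))
print("pad scene",fit(P[192:202,292:312].reshape(-1,3)))
print("pad side",fit(S[213:223,372:384].reshape(-1,3)))
B=np.array([.708,-.049]);R=np.array([[np.cos(.117),-np.sin(.117)],[np.sin(.117),np.cos(.117)]])
for n,A,uvs in(("side",S,[(282,221),(291,219),(291,222),(291,225)]),("scene",P,[(299,273),(300,271)])):
    for u,v in uvs: q=A[v,u];print(n,u,v,q.round(4),"bin",((q[:2]-B)@R).round(4))
```

```text
lid (array([0.905, 0.105, 0.413]), array([ 0.7607, -0.0413,  0.2275]), 6709, 'tilt', np.float64(1.145))
pad scene (array([-0.991, -0.121,  0.064]), array([ 0.508 , -0.0745,  0.0642]), 133, 'tilt', np.float64(1.507))
pad side (array([ 0.721, -0.681,  0.131]), array([ 0.4935, -0.0641,  0.0611]), 87, 'tilt', np.float64(1.44))
side 282 221 [ 0.6903 -0.0863  0.0275] bin [-0.0219 -0.035 ]
side 291 219 [ 0.6713 -0.0879  0.0325] bin [-0.041  -0.0344]
side 291 222 [ 0.671  -0.0848  0.027 ] bin [-0.0409 -0.0312]
side 291 225 [ 0.671  -0.0828  0.0207] bin [-0.0407 -0.0292]
scene 299 273 [0.6563 0.0007 0.0338] bin [-0.0455  0.0554]
scene 300 271 [ 0.6489 -0.0017  0.0278] bin [-0.0532  0.0538]
```

The lid tilt is 1.145 rad, so it is fully open. Both vials lie on the bin floor (bin y about -0.035 and +0.055, tops about 33 mm). The TCP is lower than the pad should be, so I look at the contact before easing up.

Run:
```python
from h import *
o=observe();print(o["opening"],o["eef_pos"],o["ft_force"],o["time_s"])
w=get_image("wrist")[0];b=get_image("side")[0][150:270,320:440]
cv2.imwrite("pics/contact.png",np.hstack([cv2.resize(w,(400,300)),cv2.resize(b,(300,300),interpolation=cv2.INTER_CUBIC)])[...,::-1].clip(0,127)*2)
```

```text
0.00018622276372894594 [ 0.49796077 -0.07180452  0.03336553] [-4.29984934  0.58972673  9.83493864] 11.8917
```

View pics/contact.png

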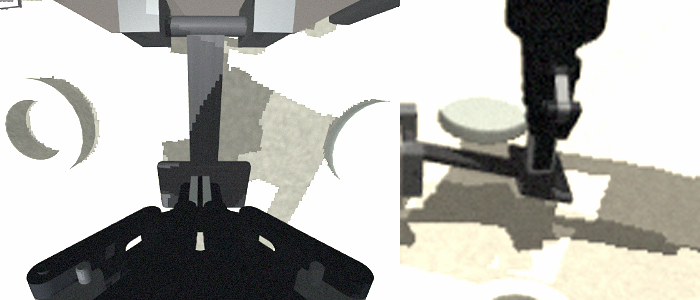

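The fingertips rest on top of the pad, centred (wrist view 203,190), with nothing hooked. I ease up slowly.

Run:
```python
from h import *
p=[0.498,-0.072]
def s(t): o=observe();print(t,round(o["time_s"],2),o["eef_pos"].round(4),np.round(o["ft_force"],1))
for z in (.05,.07,.085,.105,.12):
    move_l(p+[z],feed=.018);s("up")
move_l(p+[.22],feed=.1); move_l([.40,-.15,.25],feed=.12); hold(.5);s("away")
im,P=cloud("scene");b,S=cloud("side")
Q=P[235:285,235:285].reshape(-1,3);print("lid z",np.nanmedian(Q[:,2]),np.nanstd(Q[:,2]))
P0=np.load("pics/scene0.npy")
for k,(u,v) in {"dish":(236,193),"cap":(184,216),"tape":(352,243),"pad":(306,184)}.items(): print(k,P0[v,u].round(3),P[v,u].round(3))
cv2.imwrite("pics/end.png",cv2.resize(np.vstack([im[130:370,140:460],b[90:330,170:490]])[...,::-1],None,fx=1.25,fy=1.25))
```

```text
up 13.1 [ 0.498 -0.072  0.05 ] [-3.   1.1  3.9]
up 14.36 [ 0.4994 -0.0719  0.071 ] [0.9 2.6 5.3]
up 15.34 [ 0.4975 -0.0719  0.0846] [ 0.8 -0.1 -0.1]
up 16.6 [ 0.4979 -0.072   0.1048] [ 0.1 -0.1 -0.7]
up 17.58 [ 0.4979 -0.072   0.1199] [-0.7  0.1 -0.1]
away 20.46 [ 0.4    -0.1499  0.25  ] [0.1 0.7 0.3]
lid z 0.13818464018907273 0.0012577429190069249
dish [ 0.54  -0.233  0.013] [ 0.54  -0.232  0.014]
cap [ 0.676 -0.252  0.081] [ 0.676 -0.252  0.08 ]
tape [0.54  0.059 0.025] [0.538 0.058 0.024]
pad [ 0.5   -0.071  0.098] [ 0.5   -0.071  0.099]
```

View pics/end.png

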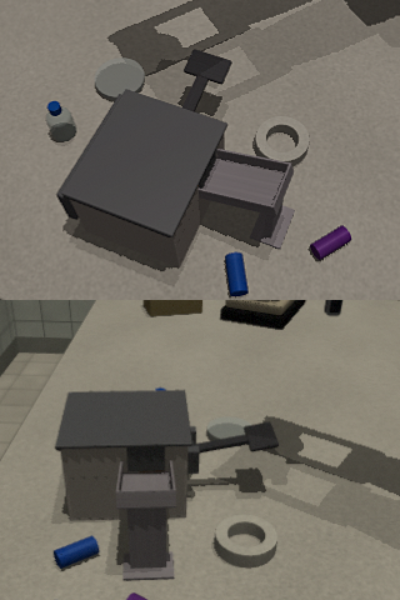

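The lid is shut (crop 145,155), the chute is empty (crop 245,180), the lever is back up, and the bystanders haven't moved.

```bash
python3 -c "
from plant import *
job_done()"
```

```text
the job is handed in; nothing more can be done
```

I pressed the lever from straight above with the fingers shut until it hit its stop, and both vials rolled into the bin. I then eased the lever up at about 18 mm/s, took the hand away, and handed the job in at about 20.5 s.

- **Opening:** with the lever held down, the depth image gave a lid tilt of 1.145 rad, which is fully open. Two vial surfaces showed inside the bin with tops about 33 mm up, so both lay on the floor.
- **Closing:** afterwards the lid was flat at its original height (0.138 m) and the pad was back at its rest height. The chute was empty and the dish, flask and tape were unmoved within about 2 mm. I did not measure the lid's speed as it closed. The slow rise should keep it well under the slam limit.
- **Disagreement:** by the TCP reading, the stop came at z = 33 mm instead of the expected 53 mm or so. Contact also came lower than expected, at roughly 80–85 mm against 101 mm. I found no cause. The images showed the fingertips centred on top of the pad and the lid fully open, so I went on.

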